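Latch a blow nozzle into a ball-lock quick coupler

TASK

Pull the sleeve of the upright quick coupler back (down) until it catches and stays there by itself, then take the tall nozzle plug from the rack, feel for the bore and push the plug gently home until the sleeve springs forward (up) by itself and locks it. Never force the plug against the coupler, let go of it when it is locked, and leave the other things on the surface, the short blank plug too, where they are.

Things in the scene. Friction and masses are not known exactly. Their poses are not given: they have to be found in the camera images.
- coupler: Round grey foot of the quick coupler, 112 mm across, fixed; origin at the centre of its underside, on the surface, z up. On it stands the steel head, an unyielding vertical tube with a bore of 21.5 mm (28 mm outside). The head's axis is not the foot's: it stands 6 mm beside it, in a direction that is not measured and differs from start to start, so the bore must be felt for.
- coupler_axis (a point): Point on the foot's axis (not the head's) at the height of the tube's flat rim, 80 mm above the foot's underside. The rim has no lead-in. Three locking balls sit 20 mm below the rim: with the sleeve forward they block the bore, with the sleeve back the plug passes.
- flange_level (a point): Point on the foot's axis at the height of the top of the sleeve's finger flange when the sleeve is forward, 74 mm above the foot's underside. The flange is 66 mm in diameter and 5 mm thick (open inside to 37.6 mm), the sleeve below it 45 mm; both are centred on the head's axis. The tube stands 6 mm out of the flange.
- home_level (a point): Point on the foot's axis, 45.7 mm above its underside: height of the plug's nose when fully home, shoulder on the rim. On the way the nose meets a spring collar 14 mm below the rim: 5 to 9 N, with bumps to about 14 N at the balls. At home the sleeve jumps forward; the plug, let go, lifts about 2 mm and stays locked. Not locked, it is pushed out again.
- sleeve (a joint): How far the sleeve is pulled back (down, towards the foot), in m: 0 forward (start), 0.013 its hard stop. A spring of about 3.5 N at 0 and 7 N at 0.013 drives it forward. Pressed or pulled past 0.010 and let go, it returns to about 0.008 and is held there by the balls until a plug pushed home frees it; then it springs to 0.
- plug: Brass blow nozzle with a plug end, 98 mm tall, about 340 g, standing nose down in one hole of the rack. Origin at the centre of its flat nose end (lowest point), z up its axis. Shank 20 mm in diameter, 34.3 mm long, bevelled to 16 mm over the lowest 2.5 mm, locking groove 14 mm from the nose; then a shoulder 34 mm across, 5 mm thick, a ribbed grip 28 mm across (39 to 77 mm), a slim nozzle.
- plug_grip (a point): The middle of the plug's ribbed grip, on its axis, 58.3 mm above the nose end.
- rack: Fixed grey plastic block 70 x 160 x 45 mm, origin at the centre of its underside, with two upright square holes (27 mm wide, 42 mm deep) 40 mm either side of its centre along its own y. The plug's shoulder rests on its top face, the shank hangs free in the hole.
- blank: Bystander: short brass blank plug 42 mm tall (head 22 mm in diameter, 18 mm above the rack), without groove or nozzle, in the rack's other hole. Origin at its lower end.
- spray_bottle: Bystander: aqua spray bottle, 74 mm in diameter, 190 mm tall, origin under its centre.
- measuring_cup: Bystander: steel measuring cup, 76 mm in diameter, 50 mm tall, with a flat 85 mm handle; origin under the cup's centre.
- shoe_brush: Bystander: nylon shoe brush 150 x 45 x 40 mm, bristles down, origin under its centre.
- clip: Bystander: yellow plastic clip 75 x 28 x 11 mm lying flat, origin under its centre.
- polish_tin: Bystander: flat dark polish tin, 76 mm in diameter, 26 mm tall, origin under its centre.
- soap_dish: Bystander: white soap dish with soap, 110 x 75 x 30 mm, origin under its centre.
Things that resemble listed ones, but are neither listed nor needed, are in the scene too. There is more than one size of the plug; the one meant has the size given above.

How it is judged:
On the way, in this order (a step that is already met when the one before it is completed fails the run):
1. the sleeve is pulled back and stays back by itself, untouched (joint above 6 mm), the plug still away from the coupler (value of joint sleeve above 0.006 m and contact force between the fingers and coupler below 0.3 N and horizontal distance between plug and coupler above 0.04 m), for 0.2 s.
2. the plug's nose is at least 8 mm into the bore while the sleeve is still back (joint above 6 mm) (z of plug in the frame of coupler below 0.072 m and horizontal distance between plug and coupler below 0.0095 m and value of joint sleeve above 0.006 m), for 0.05 s.
At the end, for the whole second after the job is handed in: The sleeve is fully forward again (joint under 1.5 mm), the plug sits upright (within 5 degrees) in the bore with its nose 43 to 49.5 mm above the foot's underside (home is 45.7, locked rest about 47.7), within 9.5 mm of the foot's axis, at rest and let go (value of joint sleeve below 0.0015 m and z of plug in the frame of coupler between 0.043 and 0.0495 m and horizontal distance between plug and coupler below 0.0095 m and angle between plug's own z axis and vertical below 0.09 rad and linear speed of plug below 0.02 m/s and contact force between the fingers and plug below 0.1 N); the robot touches nothing.
It fails at once if the plug presses on the coupler with more than 30 N (contact force between plug and coupler above 30 N).
It fails at once if the blank plug is moved by more than 20 mm (distance of blank from where it was at the start of the episode above 0.02 m).
It fails at once if a bystander is moved by more than 30 mm (distance of any of spray_bottle, measuring_cup, shoe_brush, clip, polish_tin, soap_dish from where it was at the start of the episode above 0.03 m).
It fails at once if the spray bottle is knocked over (angle between spray_bottle's own z axis and vertical above 0.5 rad).
It also fails if it takes over 67 s, if anything falls off the work surface, if the arm or the gripper's body presses on something with over 40 N, if the wrist force passes 120 N, or if a joint passes its speed limit or range.

ROBOT

A 6-joint arm with a two-finger parallel gripper is mounted at the origin on the work surface. World frame = base frame: x ahead of the robot, y to its left, z up, the work surface at z = 0. Lengths are in m, angles in rad, forces in N, time in s.
With the tool pointing down it reaches from about 0.375 to 0.9 m from the base axis. Payload 3.1 kg.
Tool frame: the origin (TCP) lies at the centre of the arm's flange, where the gripper is bolted on; the fingertips stand 173 mm ahead of it and the grasp point (between the pads) lies 155 mm ahead of it; z points along the fingers, x is the direction in which the jaws open and shut, and the axes are right-handed (so a half turn about z gives the same grasp; the last joint's range is limited). The gripper opens to 85 mm and grips with 20 to 120 N. Pads are 22 mm wide; open, the fingers measure 114 mm over their backs; the gripper's body (76 mm by 85 mm) begins 54 mm behind the grasp point. The pads swing forward as they close: fully open they stand 13 mm farther back than shut.
Start: joints at [-1.476, 0.527, 1.433, -0, 1.181, -0.178], TCP at [0.168, -0.602, 0.405] pointing down, gripper open.
Joint ranges: [-3.08, 3.08], [-0.75, 2.2], [0.22, 2.44], [-1.43, 4.57], [0, 2.65], [-2.85, 2.85]. Speed limits (rad/s): [2.79, 2.79, 3.14, 3.14, 3.14, 3.14].

INTERFACE

Orientations are given as a unit quaternion [x, y, z, w].
In Python, from station import manip gives the robot as it stands.
- The arm moves only by the shell command python3 -m jog 'ROWS' [OPENING] [FORCE]. ROWS is JSON, a list that holds one entry, the list of rows, each a list of 4 numbers: the shift along the world's x, y, z in mm, then the turn about the world's z in degrees. A call has exactly 8 rows; each row shifts and turns the commanded pose from where the row before left it; what a row does not reach is not made up. A row lasts 1/8 s, in which the tool goes at most 62.5 mm and 10.7 degrees, less where a joint would pass 70% of its speed; a pose out of reach is approached as far as the arm can. A call is refused whole if a number of a shift passes 62.5 or a number of a turn 10.7, either way. A call with a gripper value outside its range is refused whole. OPENING is the opening in per cent of the stroke, from 0 (shut) to 100 (fully open), set as the call begins (- or left out, the last holds). The fingers move at their own pace and stop on an object; FORCE is the grip in N (left out, the last holds). Time passes only in rows, so rows that do not move let the fingers close, or fill a call up. It gives the time, the measured TCP pose, the force and the opening at its end, in the units of the state.
- manip.sense(): the state, without advancing time (a new reading comes with each control period).
- manip.snapshot(name): name is "scene" or "side" or "wrist"; returns the picture (400x640x3 uint8, red, green, blue); there is no depth.
- manip.camera_info(name): a dict with "fx", "fy", "cx", "cy" (pixels), "k1" (the pictures are not rectified: a ray, as slopes to the right and down, at radius r is drawn at 1 + k1 r^2 times it, then the intrinsics apply), "R" (3x3) and "t" (3): a world point X has camera coordinates R X + t. Camera axes: x right, y down, z forward; pixel columns grow to the right and rows downward; lengths in m; the calibration is good to about 2 mm. A picture is of the moment at which its call begins: read the wrist's pose just before it. camera_info takes no time and is no camera call; for the wrist camera it gives the pose at the moment of the call.
- manip.sign_off(): hands the job in, once; it reports no verdict.
The state is a dict: "t": time; "q": joint angles; "qd": joint speeds; "tau": joint torques, N m; "tcp_pos": TCP position; "tool_rot": TCP orientation; "force": force on the tool from outside, world axes, zero at the start; "ft_torque": the same for the moment, N m; "finger_gap": opening from 0.0 (shut) to 1.0 (fully open).
Only numpy, scipy, OpenCV 4.12 (cv2) and the standard library are available. Lean on these libraries where they do the work, as an engineer would, in place of code of your own. Each camera call takes 0.05 s, during which the arm holds its last target. There are 200 camera calls.

## Working session

There is one attempt and no reset: what is moved stays moved. The work goes in short steps, Python scripts to look and compute and a shell command to move; the robot and the scene stay as the last step left them, time stands still between calls to the robot, and variables do not carry over. Pictures are saved under pics/ and viewed, about 8 in all and at most 12, crops included, and the job is handed in when it is done.

```bash
mkdir -p pics; cat > h.py <<'E'
import numpy as np, cv2
from station import manip
def snap(n,f=None):
    ci=manip.camera_info(n); im=manip.snapshot(n)
    if f: cv2.imwrite(f,im[:,:,::-1]); np.save(f[:-4]+'.npy',im)
    return im,ci
def ray(ci,u,v):
    x=(u-ci['cx'])/ci['fx']; y=(v-ci['cy'])/ci['fy']; k=ci['k1']; a,b=x,y
    for _ in range(30):
        s=1+k*(a*a+b*b); a,b=x/s,y/s
    R=np.array(ci['R']);t=np.array(ci['t'])
    return -R.T@t, R.T@np.array([a,b,1.])
def onz(ci,u,v,z):
    o,d=ray(ci,u,v); return o+d*(z-o[2])/d[2]
def proj(ci,X):
    c=np.array(ci['R'])@np.array(X)+np.array(ci['t']);a,b=c[:2]/c[2];s=1+ci['k1']*(a*a+b*b)
    return ci['fx']*a*s+ci['cx'],ci['fy']*b*s+ci['cy']
E
python3 - <<'E'
from h import *
a,c1=snap('scene','pics/scene.png'); b,c2=snap('side','pics/side.png')
for c in(c1,c2):
    R=np.array(c['R']);print(c['fx'],c['k1'],-R.T@np.array(c['t']),R[2])
s=manip.sense();print(s['t'],s['tcp_pos'],s['force'],s['finger_gap'])
E
```

```text
421.69334267397534 -0.11356929227304026 [1.03491936 0.50848167 1.14647294] [-0.34188842 -0.41965354 -0.84083483]
375.5805863423645 -0.07675367373018054 [0.46766179 0.68098304 0.59912497] [ 0.15669717 -0.80268497 -0.57545011]
0.1 [ 0.16838754 -0.60157044  0.40381496] [ 0.79712556 -0.16622026  0.2857017 ] 1.0027006958721902
```

View pics/scene.png

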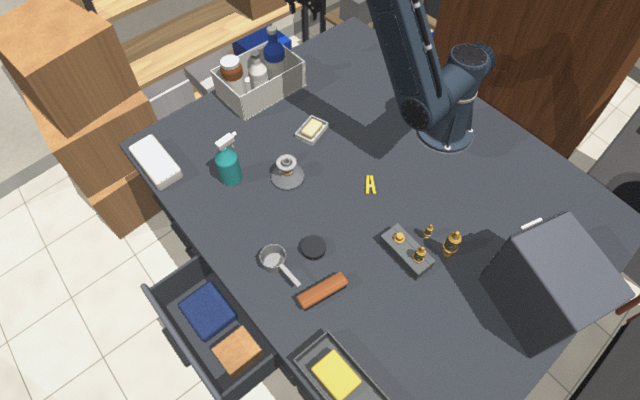

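View pics/side.png

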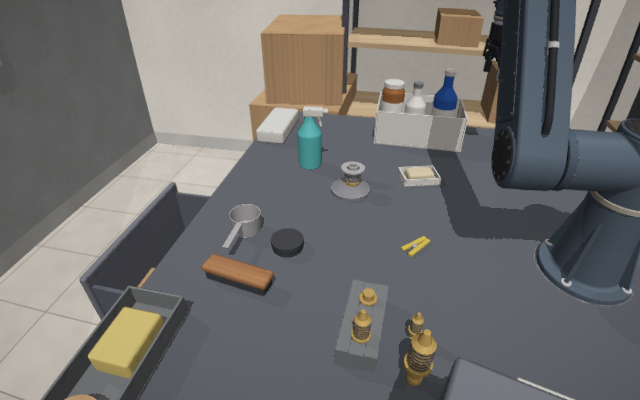

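Scene shows the coupler at (287,170), spray bottle at (229,165) and rack around (408,250). There are three plug-like objects: in the rack (419,254), small free-standing (428,230) and large free-standing (452,243). The rack one fits the description, so I'll confirm it in a crop.

```bash
python3 - <<'E'
from h import *
a=np.load('pics/scene.npy');b=np.load('pics/side.npy')
def cr(im,u,v,w,h,f): return cv2.resize(im[v:v+h,u:u+w],None,fx=f,fy=f,interpolation=cv2.INTER_CUBIC)
o=np.zeros((600,800,3),np.uint8)
for im,(u,v),(x,y) in((a,(375,210),(0,0)),(a,(255,145),(400,0)),(b,(320,270),(0,300)),(b,(310,150),(400,300))):
    w,h,f=(100,75,4); o[y:y+300,x:x+400]=cr(im,u,v,w,h,f)
cv2.imwrite('pics/c1.png',o[:,:,::-1])
E
```

```text
(no output)
```

View pics/c1.png

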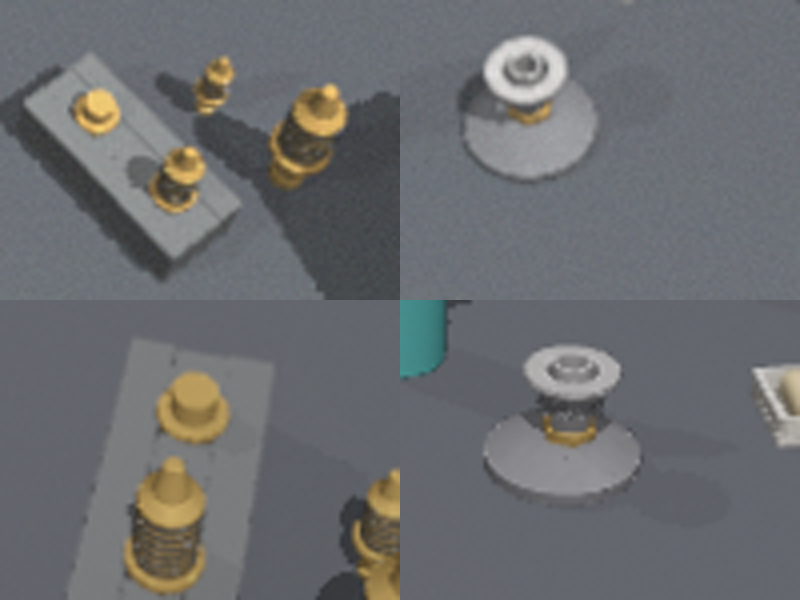

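Crop: in the rack, the tall plug (ribbed grip, nozzle) at scene (420,252) and the short blank at (399,235). The two others stand free on the table and differ in size (one smaller, one larger), so the rack plug is the one meant. The coupler's bright flange ring is visible in both views.

```bash
python3 - <<'E'
from h import *
a=np.load('pics/scene.npy');b=np.load('pics/side.npy');c1=manip.camera_info('scene');c2=manip.camera_info('side')
def tri(p,q):
    o1,d1=ray(c1,*p);o2,d2=ray(c2,*q)
    d1/=np.linalg.norm(d1);d2/=np.linalg.norm(d2)
    s=np.linalg.lstsq(np.c_[d1,-d2],o2-o1,rcond=None)[0]
    A=o1+s[0]*d1;B=o2+s[1]*d2
    return np.round((A+B)/2,4),round(np.linalg.norm(A-B)*1e3,1)
cen=[]
for im,c,(u0,v0,u1,v1) in((a,c1,(270,150,304,175)),(b,c2,(335,160,370,178))):
    g=im.min(2);roi=g[v0:v1,u0:u1]; m=((roi>145)&(np.ptp(im[v0:v1,u0:u1],axis=2)<30)).astype(np.uint8)
    n,l,st,_=cv2.connectedComponentsWithStats(m); k=1+st[1:,4].argmax()
    cs,_=cv2.findContours((l==k).astype(np.uint8),cv2.RETR_EXTERNAL,cv2.CHAIN_APPROX_NONE)
    P=max(cs,key=len)[:,0]+[u0,v0]
    e=cv2.fitEllipse(P.astype(np.float32)); cen.append(e[0])
    W=np.array([onz(c,*p,0.0735)[:2] for p in P]); (x,y),r=cv2.minEnclosingCircle(W.astype(np.float32))
    A=np.c_[W,np.ones(len(W))];s=np.linalg.lstsq(A,(W**2).sum(1),rcond=None)[0];
    print('flange',e,'circ',x,y,r,'ls',s[:2]/2,np.sqrt(s[2]+(s[:2]/2)**2@[1,1]))
print('tri flange',tri(*cen))
print('rim',tri((255+127/4,145+67/4),(310+173/4,150+70/4)))
print('tip',tri((422,248),(363.2,310)))
print('tip@.1087',onz(c1,422,248,.1087),onz(c2,363.2,310,.1087))
print('blank',tri((399.2,234.5),(368.7,291.2)))
for p in((25,100),(92,53),(240,207),(172,258)): print('rack',onz(c1,375+p[0]/4,210+p[1]/4,.045)[:2])
for p in((134,340),(274,364)): print('rackside',onz(c2,320+p[0]/4,270+(p[1]-300)/4,.045)[:2])
print('foot', onz(c1,255+130/4,145+125/4,.01)[:2],onz(c2,310+162/4,150+153/4,.01)[:2])
print('bottle',onz(c1,230,181,0)[:2])
E
```

```text
flange ((286.0816345214844, 162.00335693359375), (15.838173866271973, 20.135961532592773), 87.55769348144531) circ 0.5647745728492737 -0.2113434374332428 0.03430525213479996 ls [ 0.564705   -0.21137608] 0.03265629320921801
flange ((352.77239990234375, 167.3122100830078), (11.283950805664062, 22.852712631225586), 92.61753845214844) circ 0.5632486343383789 -0.21161288022994995 0.03298038989305496 ls [ 0.56272702 -0.21102745] 0.030853283291244045
tri flange (array([ 0.5634, -0.213 ,  0.0713]), np.float64(1.3))
rim (array([ 0.5617, -0.2118,  0.0719]), np.float64(0.7))
tip (array([0.4803, 0.292 , 0.1077]), np.float64(3.4))
tip@.1087 [0.48232418 0.29339634 0.1087    ] [0.47919218 0.29107706 0.1087    ]
blank (array([0.4753, 0.2096, 0.0621]), np.float64(0.3))
rack [0.50840501 0.1711803 ]
rack [0.4412943  0.17579055]
rack [0.45280179 0.33492287]
rack [0.51928955 0.32936746]
rackside [0.50774128 0.17187393]
rackside [0.43916872 0.17404133]
foot [ 0.57109177 -0.20256824] [ 0.56473161 -0.2010048 ]
bottle [ 0.72664944 -0.320682  ]
```

```bash
python3 - <<'E'
from h import *
from scipy.spatial.transform import Rotation as Ro
c1=manip.camera_info('scene')
for p in((222,115),(250,115),(304,78)): print(p,onz(c1,*p,0)[:2],onz(c1,*p,.1)[:2])
print('bluetop',onz(c1,272,30,.2)[:2], onz(c1,272,30,.25)[:2])
s=manip.sense();print(Ro.from_quat(s['tool_rot']).as_matrix().round(3))
E
```

```text
(222, 115) [ 0.57678058 -0.60058986] [ 0.6167413  -0.50385216]
(250, 115) [ 0.49636729 -0.52906814] [ 0.54334197 -0.43856886]
(304, 78) [ 0.20973831 -0.55591782] [ 0.28171393 -0.4630766 ]
bluetop [ 0.27089895 -0.6605939 ] [ 0.3112604  -0.59883432]
[[ 0.269 -0.963 -0.   ]
 [-0.963 -0.269  0.002]
 [-0.002 -0.    -1.   ]]
```

```bash
python3 -m jog '[[[0,60,0,0],[10,60,0,0],[43,43,0,0],[43,43,0,0],[43,43,0,0],[43,43,0,0],[43,43,0,0],[43,43,0,0]]]' 100; python3 -m jog '[[[45,10,-10,0],[45,3,-20,0],[34,0,-20,0],[0,0,-20,0],[0,0,0,0],[0,0,0,0],[0,0,0,0],[0,0,0,0]]]' 50
python3 - <<'E'
from h import *
s=manip.sense();print(s['t'],s['tcp_pos'],s['force'],s['finger_gap'])
im,c=snap('wrist','pics/w1.png')
R=np.array(c['R']);print(-R.T@np.array(c['t']),R[2]);print(proj(c,[.5637,-.2115,.074]))
E
```

```text
t: 1.1
tcp_pos: [0.4375, -0.2223, 0.4046]
tool_rot: [0.797, -0.604, 0.0, 0.0]
force: [-0.2, -0.3, 0.6]
finger_gap: 1.005
t: 2.1
tcp_pos: [0.5603, -0.2111, 0.3357]
tool_rot: [0.797, -0.605, 0.001, -0.0]
force: [-0.1, -0.3, 0.5]
finger_gap: 0.501
2.1 [ 0.56031323 -0.21108971  0.33566262] [-0.09201087 -0.25490755  0.47526094] 0.500579023234549
[ 0.62603719 -0.19270382  0.30559785] [-0.25854315 -0.07293432 -0.96324245]
(np.float64(323.04640467497995), np.float64(201.09442473554824))
```

View pics/w1.png

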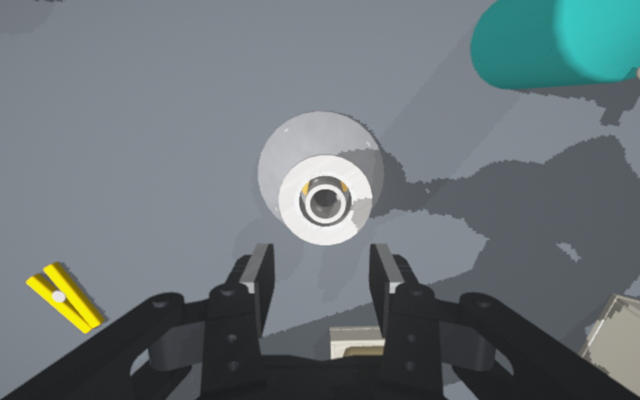

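The wrist view is centred on the coupler: flange ring centre about (325,200), tube rim about (325,203), bore dark inside.

```bash
python3 - <<'E'
from h import *
im=np.load('pics/w1.npy');c=manip.camera_info('wrist')
g=im.min(2)
for th in(150,170,190,210):
    m=(g>th).astype(np.uint8);n,l,st,ce=cv2.connectedComponentsWithStats(m[150:250,275:378])
    for k in range(1,n):
        if st[k,4]<100: continue
        cs,_=cv2.findContours((l==k).astype(np.uint8),cv2.RETR_CCOMP,cv2.CHAIN_APPROX_NONE)
        for q in cs:
            if len(q)<30: continue
            e=cv2.fitEllipse(q); u,v=e[0][0]+275,e[0][1]+150
            print(th,len(q),np.round([u,v,*e[1]],1),onz(c,u,v,.08)[:2].round(4),onz(c,u,v,.074)[:2].round(4))
fx=c['fx'];print('mm/px at rim ~',(.3056-.08)/fx*1e3)
E
```

```text
150 324 [320.4 194.8  92.1 108.5] [ 0.5691 -0.208 ] [ 0.5676 -0.2084]
150 86 [324.7 203.3  30.2  30.6] [ 0.5641 -0.2124] [ 0.5625 -0.213 ]
150 268 [324.9 201.1  47.9  49.5] [ 0.5656 -0.2121] [ 0.564  -0.2127]
170 341 [319.9 195.6  89.  108.6] [ 0.5685 -0.2078] [ 0.567  -0.2082]
170 148 [325.  200.7  51.4  54.1] [ 0.5659 -0.2122] [ 0.5644 -0.2127]
170 119 [324.3 203.   37.8  42.1] [ 0.5642 -0.2121] [ 0.5626 -0.2127]
170 88 [324.8 203.4  30.7  31.4] [ 0.5641 -0.2125] [ 0.5624 -0.2131]
190 467 [321.5 197.3  84.9  87.4] [ 0.5676 -0.2092] [ 0.5661 -0.2096]
190 110 [324.9 203.3  37.7  39.6] [ 0.5641 -0.2126] [ 0.5625 -0.2131]
190 91 [324.8 203.4  31.   31.8] [ 0.564  -0.2126] [ 0.5624 -0.2131]
210 412 [323.2 199.1  81.6  85.6] [ 0.5667 -0.2106] [ 0.5651 -0.2111]
210 109 [324.9 203.3  37.4  38.8] [ 0.5641 -0.2126] [ 0.5625 -0.2131]
210 92 [325.  203.5  31.5  32.5] [ 0.564  -0.2127] [ 0.5624 -0.2132]
mm/px at rim ~ 0.661065098974944
```

```bash
python3 -m jog '[[[3.8,-1.5,-20,0],[0,0,-30,0],[0,0,-20,0],[0,0,-11,0],[0,0,-2,0],[0,0,-2,0],[0,0,0,0],[0,0,0,0]]]'; python3 -m jog '[[[0,0,-2,0],[0,0,-2,0],[0,0,-2,0],[0,0,-2,0],[0,0,0,0],[0,0,0,0],[0,0,0,0],[0,0,0,0]]]'
```

```text
t: 3.15
tcp_pos: [0.5644, -0.2125, 0.2504]
tool_rot: [0.797, -0.604, 0.001, -0.0]
force: [0.5, -0.0, 0.1]
finger_gap: 0.499
t: 4.15
tcp_pos: [0.5642, -0.2124, 0.2417]
tool_rot: [0.797, -0.604, 0.0, -0.0]
force: [-1.1, -0.3, 3.6]
finger_gap: 0.501
```

```bash
python3 -m jog '[[[0,0,-1,0],[0,0,-1,0],[0,0,-1,0],[0,0,-1,0],[0,0,0,0],[0,0,0,0],[0,0,0,0],[0,0,0,0]]]';python3 -m jog '[[[0,0,-1,0],[0,0,-1,0],[0,0,-1,0],[0,0,-1,0],[0,0,0,0],[0,0,0,0],[0,0,0,0],[0,0,0,0]]]'
```

```text
t: 5.15
tcp_pos: [0.5641, -0.2123, 0.2376]
tool_rot: [0.797, -0.604, -0.0, 0.0]
force: [0.2, 0.3, 1.4]
finger_gap: 0.5
t: 6.15
tcp_pos: [0.5641, -0.2123, 0.2342]
tool_rot: [0.797, -0.604, -0.0, 0.0]
force: [-1.6, 1.1, 5.6]
finger_gap: 0.502
```

```bash
python3 -m jog '[[[0,0,-1,0],[0,0,-1,0],[0,0,-1,0],[0,0,-1,0],[0,0,0,0],[0,0,0,0],[0,0,0,0],[0,0,0,0]]]';python3 -m jog '[[[0,0,-1,0],[0,0,-1,0],[0,0,0,0],[0,0,0,0],[0,0,0,0],[0,0,0,0],[0,0,0,0],[0,0,0,0]]]'
```

```text
t: 7.15
tcp_pos: [0.5641, -0.2122, 0.2324]
tool_rot: [0.797, -0.604, 0.0, 0.0]
force: [-5.2, 2.0, 18.7]
finger_gap: 0.498
t: 8.15
tcp_pos: [0.5641, -0.2122, 0.2323]
tool_rot: [0.797, -0.604, 0.0, 0.0]
force: [-6.7, 3.5, 30.0]
finger_gap: 0.501
```

Hard stop reached. I'll retreat and check that the sleeve stays back.

```bash
python3 -m jog '[[[0,0,4,0],[0,0,8,0],[0,0,20,0],[0,0,40,0],[-3.8,1.5,42,0],[0,0,0,0],[0,0,0,0],[0,0,0,0]]]' 75
python3 - <<'E'
from h import *
s=manip.sense();print(s['t'],s['tcp_pos'],s['force'],s['finger_gap'])
im,c=snap('wrist','pics/w2.png')
a=np.load('pics/w1.npy')[140:260,260:390]; 
side,c2=snap('side','pics/side2.png')
o=[cv2.resize(x,(400,300),interpolation=cv2.INTER_CUBIC) for x in(a,im[140:260,260:390],np.load('pics/side.npy')[150:210,315:395],side[150:210,315:395])]
cv2.imwrite('pics/c2.png',np.vstack([np.hstack(o[:2]),np.hstack(o[2:])])[:,:,::-1])
E
```

```text
t: 9.15
tcp_pos: [0.56, -0.2106, 0.34]
tool_rot: [0.797, -0.604, -0.002, 0.0]
force: [0.5, -0.9, -1.0]
finger_gap: 0.748
9.15 [ 0.55999997 -0.210593    0.34001888] [ 0.54084955 -0.89081807 -1.04181579] 0.7479969905292763
```

View pics/c2.png

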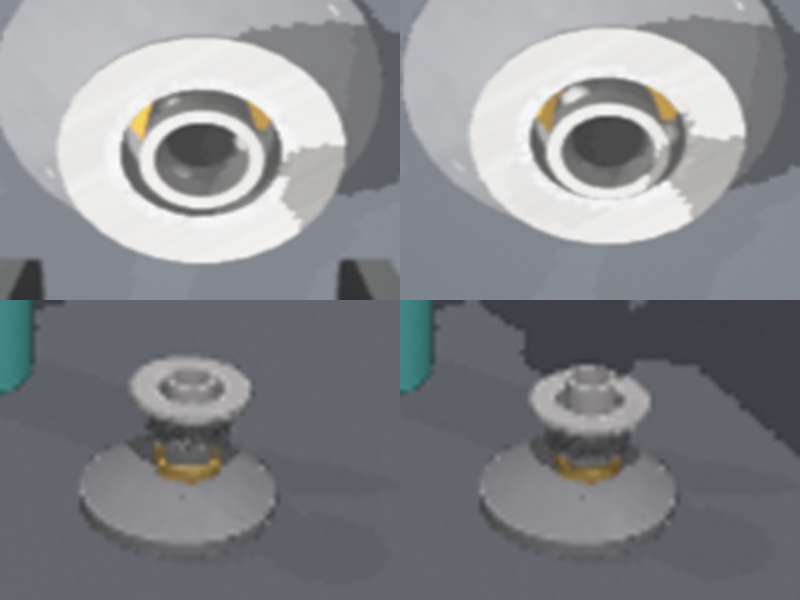

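Sleeve is back and staying (flange lower, gap visible, in both views). On to the plug.

```bash
python3 -m jog '[[[-9,30,0,0],[-9,58,0,0],[-10,60,0,0],[-10,60,0,0],[-10,60,0,0],[-10,60,0,0],[-10,60,0,0],[-10,60,0,0]]]' 65; python3 -m jog '[[[0,40,0,0],[0,15,0,0],[0,0,0,0],[0,0,0,0],[0,0,0,0],[0,0,0,0],[0,0,0,0],[0,0,0,0]]]'
python3 - <<'E'
from h import *
s=manip.sense();print(s['t'],s['q'],s['tcp_pos'],s['force'],s['finger_gap'])
im,c=snap('wrist','pics/w3.png')
print(proj(c,[.4815,.2925,.1087]),proj(c,[.4815,.2925,.05]))
m=((im[:,:,0]>1.35*im[:,:,2].astype(float))&(im[:,:,0]>90)).astype(np.uint8)
n,l,st,ce=cv2.connectedComponentsWithStats(m)
for k in range(1,n):
    if st[k,4]>150: print(st[k],ce[k].round(1),onz(c,*ce[k],.06)[:2].round(3))
E
```

```text
t: 10.25
tcp_pos: [0.4819, 0.239, 0.3411]
tool_rot: [0.797, -0.604, -0.0, 0.0]
force: [0.6, -0.9, 0.1]
finger_gap: 0.654
t: 11.25
tcp_pos: [0.4825, 0.292, 0.3418]
tool_rot: [0.797, -0.605, 0.0, -0.0]
force: [0.3, -0.1, -0.2]
finger_gap: 0.65
11.25 [ 3.46050091e-01  5.27873564e-01  1.64969553e+00 -1.65819173e-05
  9.63953245e-01  1.64435760e+00] [0.48247448 0.29195334 0.34177431] [ 0.25847786 -0.11073893 -0.17981066] 0.649570412163061
(np.float64(320.35778874187713), np.float64(219.1209301210542)) (np.float64(320.616096753069), np.float64(195.24171706260313))
[ 299  176   43   56 1674] [319.8 205.5] [0.476 0.292]
[ 393  206   43   41 1359] [414.1 226.2] [0.48  0.216]
[259 254  15  55 466] [265.9 278.3] [0.404 0.317]
[322 276  28  54 908] [336.2 303.3] [0.398 0.256]
[557 312  27  37 439] [569.1 328.2] [0.429 0.059]
[244 315  15  34 342] [250.9 331.9] [0.351 0.318]
```

View pics/w3.png

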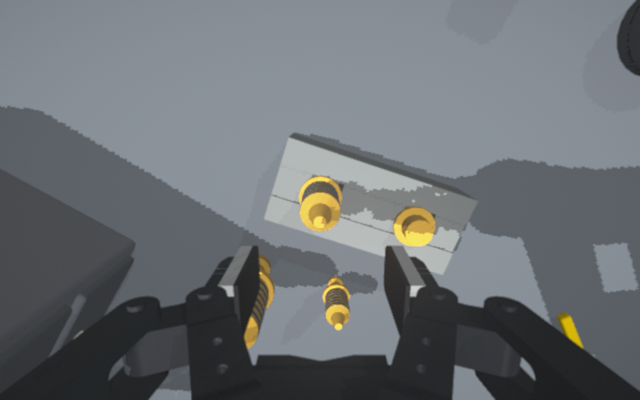

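Tip at (320,222), shoulder centre about (320,197): plug at about (0.480, 0.2925). Blank at (414,226); big decoy at (258,300), small decoy at (336,300). Checking decoy clearance.

```bash
python3 - <<'E'
from h import *
c1=manip.camera_info('scene');c2=manip.camera_info('side');c=manip.camera_info('wrist')
print('big base',onz(c1,446,255,0)[:2],onz(c2,415,380,0)[:2],'tip z.13/.16',[ (onz(c1,457,233,z)[:2].round(3),onz(c2,427,334,z)[:2].round(3)) for z in(.1,.13,.16)])
print('tip',onz(c,320,222,.1087),'sh',onz(c,320,197,.049))
E
```

```text
big base [0.38664349 0.33512065] [0.37985142 0.33237281] tip z.13/.16 [(array([0.366, 0.326]), array([0.377, 0.311])), (array([0.385, 0.331]), array([0.383, 0.333])), (array([0.404, 0.336]), array([0.388, 0.356]))]
tip [0.47956926 0.29229634 0.1087    ] sh [0.47968355 0.29260711 0.049     ]
```

```bash
python3 -m jog '[[[-2.8,0.5,-25,0],[0,0,-35,0],[0,0,-25,0],[0,0,-15,0],[0,0,-10,0],[0,0,-2.5,0],[0,0,0,0],[0,0,0,0]]]'; python3 -m jog '[[[0,0,0,0],[0,0,0,0],[0,0,0,0],[0,0,0,0],[0,0,0,0],[0,0,0,0],[0,0,0,0],[0,0,0,0]]]' 15 40
```

```text
t: 12.3
tcp_pos: [0.4799, 0.2927, 0.23]
tool_rot: [0.797, -0.604, 0.0, -0.001]
force: [0.4, -0.2, -1.1]
finger_gap: 0.652
t: 13.3
tcp_pos: [0.4798, 0.2927, 0.2298]
tool_rot: [0.797, -0.604, 0.0, -0.0]
force: [-1.5, -0.7, 5.6]
finger_gap: 0.314
```

```bash
python3 -m jog '[[[0,0,5,0],[0,0,15,0],[0,0,25,0],[0,0,30,0],[0,0,30,0],[0,0,10,0],[0,0,0,0],[0,0,0,0]]]'
python3 - <<'E'
from h import *
s=manip.sense();print(s['tcp_pos'],s['force'],s['finger_gap'])
c1=manip.camera_info('side');im,c=snap('side','pics/s3.png')
s0,cs=snap('scene','pics/s4.png')
for cc in(c,cs):print(proj(cc,[.4798,.2927,.235]),proj(cc,[.4798,.2927,.137]))
o=[cv2.resize(im[150:330,280:520],(480,360)),cv2.resize(s0[150:270,350:460],(320,360))]
cv2.imwrite('pics/c3.png',np.hstack(o)[:,:,::-1])
E
```

```text
t: 14.3
tcp_pos: [0.4791, 0.2924, 0.343]
tool_rot: [0.797, -0.604, -0.001, 0.001]
force: [0.0, -0.0, -3.9]
finger_gap: 0.318
[0.47905063 0.29241376 0.34298025] [ 0.01179908 -0.01709291 -3.89793419] 0.3181152015061908
(np.float64(368.7483702190121), np.float64(253.17262069400786)) (np.float64(363.9342762774329), np.float64(299.18076893232967))
(np.float64(432.67158643232546), np.float64(224.38982519153154)) (np.float64(424.56259723084645), np.float64(242.53555019963855))
```

View pics/c3.png

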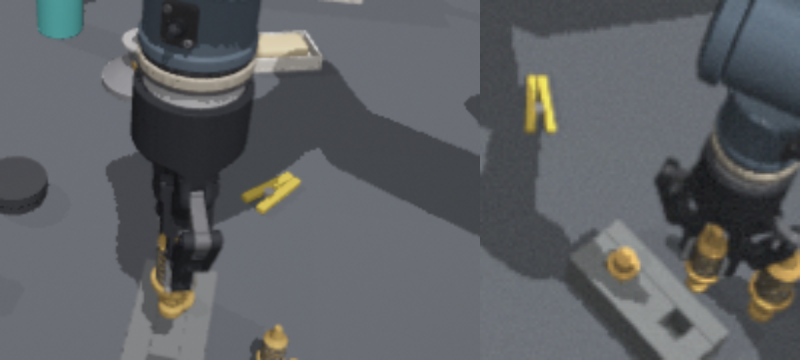

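Plug is held upright and its hole is empty; the blank is untouched. Carry it over the coupler.

```bash
python3 -m jog '[[[10,-30,0,0],[10,-55,0,0],[11,-60,0,0],[11,-60,0,0],[11,-60,0,0],[11,-60,0,0],[11,-60,0,0],[10,-60,0,0]]]'; python3 -m jog '[[[0,-40,0,0],[0,-20,0,0],[0,0,0,0],[0,0,0,0],[0,0,-10,0],[0,0,-10,0],[0,0,0,0],[0,0,0,0]]]'
python3 - <<'E'
from h import *
s=manip.sense();print(s['t'],s['tcp_pos'],s['force'],s['ft_torque'],s['finger_gap'])
im,c=snap('wrist','pics/w4.png')
p=np.array(s['tcp_pos'])
for d in(.121,.18,.2191): print(proj(c,p-[0,0,d]))
print('bore',proj(c,[.5641,-.2126,.08]))
cv2.imwrite('pics/c4.png',cv2.resize(im[120:360,160:480],(800,600),interpolation=cv2.INTER_CUBIC)[:,:,::-1])
E
```

```text
t: 15.4
tcp_pos: [0.5646, -0.1544, 0.3432]
tool_rot: [0.797, -0.605, -0.001, 0.0]
force: [1.2, 0.2, -4.2]
finger_gap: 0.313
t: 16.4
tcp_pos: [0.5647, -0.2122, 0.324]
tool_rot: [0.797, -0.604, -0.0, 0.0]
force: [0.6, 0.1, -3.0]
finger_gap: 0.313
16.4 [ 0.56472918 -0.21216979  0.32404003] [ 0.57216903  0.09446936 -3.04825326] [ 0.04804172 -0.0238437   0.00705302] 0.312921630592739
(np.float64(321.78168581699), np.float64(333.42829419879376))
(np.float64(321.7351757807505), np.float64(253.4058941818874))
(np.float64(321.71904149674157), np.float64(225.45663311373016))
bore (np.float64(322.08259472094), np.float64(213.58157141226766))
```

View pics/c4.png

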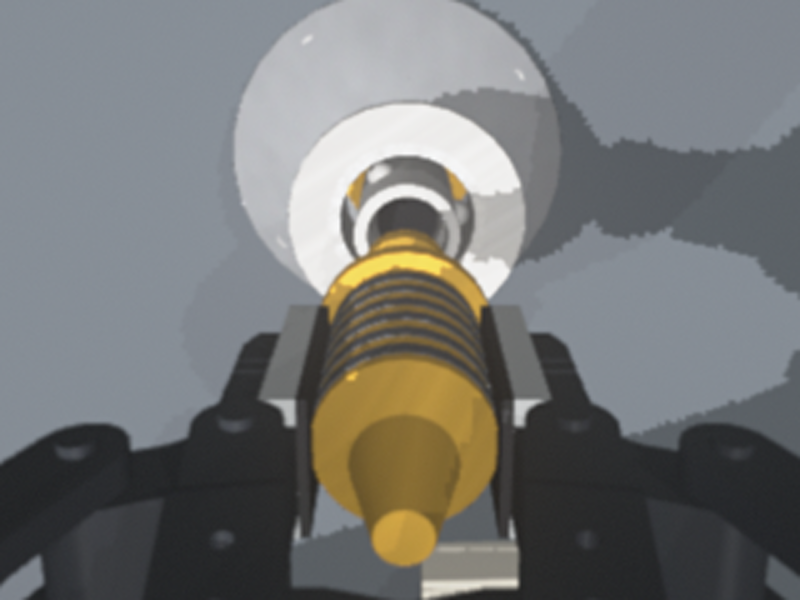

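Plug tip at (321.6,335), tube rim centre about (323,214): held upright, over the bore. Descend gently and feel.

```bash
python3 -m jog '[[[-0.5,-0.4,-10,0],[0,0,-8,0],[0,0,-2,0],[0,0,0,0],[0,0,0,0],[0,0,0,0],[0,0,0,0],[0,0,0,0]]]'; python3 -m jog '[[[0,0,-1,0],[0,0,-1,0],[0,0,-1,0],[0,0,-1,0],[0,0,-1,0],[0,0,-1,0],[0,0,0,0],[0,0,0,0]]]'
```

```text
t: 17.45
tcp_pos: [0.5641, -0.2128, 0.3043]
tool_rot: [0.797, -0.604, 0.0, -0.0]
force: [0.3, -0.5, -4.0]
finger_gap: 0.314
t: 18.45
tcp_pos: [0.5641, -0.2128, 0.2982]
tool_rot: [0.797, -0.604, 0.0, 0.0]
force: [0.5, -0.7, -3.3]
finger_gap: 0.315
```

```bash
python3 -m jog '[[[0,0,-1,0],[0,0,-1,0],[0,0,0,0],[0,0,0,0],[0,0,0,0],[0,0,0,0],[0,0,0,0],[0,0,0,0]]]'; python3 -m jog '[[[0,0,-1,0],[0,0,-1,0],[0,0,0,0],[0,0,0,0],[0,0,0,0],[0,0,0,0],[0,0,0,0],[0,0,0,0]]]'
```

```text
t: 19.45
tcp_pos: [0.5641, -0.2128, 0.2962]
tool_rot: [0.797, -0.604, 0.0, -0.0]
force: [0.1, -0.2, -4.7]
finger_gap: 0.313
t: 20.45
tcp_pos: [0.5641, -0.2128, 0.2942]
tool_rot: [0.797, -0.604, 0.0, -0.0]
force: [0.3, -0.1, -4.0]
finger_gap: 0.318
```

```bash
python3 -m jog '[[[0,0,-1,0],[0,0,-1,0],[0,0,0,0],[0,0,0,0],[0,0,0,0],[0,0,0,0],[0,0,0,0],[0,0,0,0]]]'; python3 -m jog '[[[0,0,-1,0],[0,0,-1,0],[0,0,0,0],[0,0,0,0],[0,0,0,0],[0,0,0,0],[0,0,0,0],[0,0,0,0]]]'
```

```text
t: 21.45
tcp_pos: [0.5641, -0.2127, 0.2922]
tool_rot: [0.797, -0.604, 0.0, 0.0]
force: [-0.0, -0.9, -4.0]
finger_gap: 0.319
t: 22.45
tcp_pos: [0.5641, -0.2128, 0.2902]
tool_rot: [0.797, -0.604, 0.0, -0.0]
force: [-0.1, 0.0, -3.8]
finger_gap: 0.317
```

```bash
python3 -m jog '[[[0,0,-1,0],[0,0,-1,0],[0,0,-1,0],[0,0,-1,0],[0,0,0,0],[0,0,0,0],[0,0,0,0],[0,0,0,0]]]'; python3 -m jog '[[[0,0,-1,0],[0,0,-1,0],[0,0,-1,0],[0,0,0,0],[0,0,0,0],[0,0,0,0],[0,0,0,0],[0,0,0,0]]]'
```

```text
t: 23.45
tcp_pos: [0.5641, -0.2128, 0.2863]
tool_rot: [0.797, -0.604, 0.0, -0.0]
force: [-0.5, 0.3, -4.2]
finger_gap: 0.311
t: 24.45
tcp_pos: [0.5642, -0.2128, 0.2833]
tool_rot: [0.797, -0.604, 0.0, -0.0]
force: [-0.5, 0.0, 1.7]
finger_gap: 0.319
```

Collar felt (+5.5 N) at the expected depth: the plug is in the bore. Continue.

```bash
python3 -m jog '[[[0,0,-1,0],[0,0,-1,0],[0,0,-1,0],[0,0,-1,0],[0,0,0,0],[0,0,0,0],[0,0,0,0],[0,0,0,0]]]'; python3 -m jog '[[[0,0,-1,0],[0,0,-1,0],[0,0,-1,0],[0,0,-1,0],[0,0,0,0],[0,0,0,0],[0,0,0,0],[0,0,0,0]]]'; python3 -m jog '[[[0,0,-1,0],[0,0,-1,0],[0,0,-1,0],[0,0,-1,0],[0,0,0,0],[0,0,0,0],[0,0,0,0],[0,0,0,0]]]'
```

```text
t: 25.45
tcp_pos: [0.5642, -0.2128, 0.2793]
tool_rot: [0.797, -0.604, 0.0, 0.0]
force: [0.2, 0.7, 1.0]
finger_gap: 0.314
t: 26.45
tcp_pos: [0.5641, -0.2128, 0.2752]
tool_rot: [0.797, -0.604, 0.0, 0.0]
force: [0.8, -0.1, 0.9]
finger_gap: 0.313
t: 27.45
tcp_pos: [0.5641, -0.2128, 0.2712]
tool_rot: [0.797, -0.604, 0.0, 0.0]
force: [0.9, -0.3, 1.8]
finger_gap: 0.317
```

```bash
python3 -m jog '[[[0,0,-1,0],[0,0,-1,0],[0,0,-1,0],[0,0,-1,0],[0,0,0,0],[0,0,0,0],[0,0,0,0],[0,0,0,0]]]'; python3 -m jog '[[[0,0,-1,0],[0,0,-1,0],[0,0,0,0],[0,0,0,0],[0,0,0,0],[0,0,0,0],[0,0,0,0],[0,0,0,0]]]'
```

```text
t: 28.45
tcp_pos: [0.5641, -0.2128, 0.2673]
tool_rot: [0.797, -0.604, 0.0, 0.0]
force: [-0.6, -0.8, 1.9]
finger_gap: 0.313
t: 29.45
tcp_pos: [0.5641, -0.2128, 0.2652]
tool_rot: [0.797, -0.604, 0.0, -0.0]
force: [0.3, -0.4, 4.0]
finger_gap: 0.317
```

```bash
python3 -m jog '[[[0,0,-0.5,0],[0,0,0,0],[0,0,-0.5,0],[0,0,0,0],[0,0,0,0],[0,0,0,0],[0,0,0,0],[0,0,0,0]]]'
python3 - <<'E'
from h import *
s=manip.sense();print(s['t'],s['tcp_pos'],s['force'])
im,c=snap('side','pics/s5.png')
w,c=snap('wrist','pics/w5.png')
o=[cv2.resize(im[140:200,315:395],(400,300),interpolation=cv2.INTER_CUBIC),cv2.resize(w[100:280,200:440],(400,300),interpolation=cv2.INTER_CUBIC)]
cv2.imwrite('pics/c5.png',np.hstack(o)[:,:,::-1])
E
```

```text
t: 30.45
tcp_pos: [0.5641, -0.2128, 0.2648]
tool_rot: [0.797, -0.604, 0.0, 0.0]
force: [-0.8, -0.9, 8.0]
finger_gap: 0.315
30.45 [ 0.56412861 -0.21278009  0.26479736] [-0.78086966 -0.87419763  7.95828012]
```

View pics/c5.png

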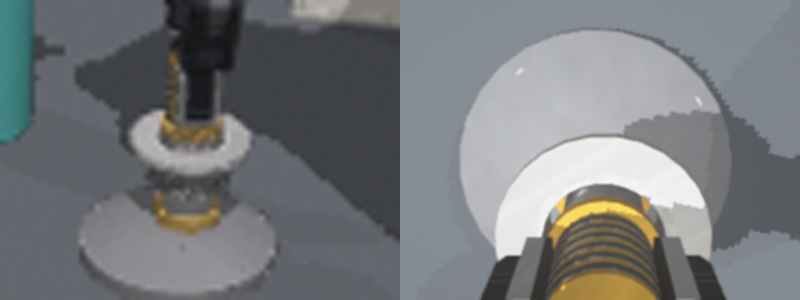

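```bash
python3 - <<'E'
from h import *
A=[np.load('pics/%s.npy'%n)[168:184,338:370].astype(float) for n in('side','side2','s5')]
print('diff to forward',abs(A[2]-A[0]).mean(),'to back',abs(A[2]-A[1]).mean())
for a in A: print(a.mean((1,2)).round())
E
```

```text
diff to forward 2.4830729166666665 to back 20.013020833333332
[135. 137. 142. 143. 135. 121. 102.  87.  85.  84.  91.  95.  94.  99.
 108. 121.]
[136. 132. 131. 135. 138. 144. 139. 129. 110.  90.  83.  83.  85.  94.
 100. 105.]
[119. 129. 140. 143. 136. 122. 103.  87.  85.  84.  91.  96.  95. 100.
 109. 122.]
```

Sleeve has sprung forward, so the plug is locked. Release and retreat.

```bash
python3 -m jog '[[[0,0,1,0],[0,0,0.5,0],[0,0,0,0],[0,0,0,0],[0,0,0,0],[0,0,0,0],[0,0,0,0],[0,0,0,0]]]';  python3 -m jog '[[[0,0,0,0],[0,0,0,0],[0,0,0,0],[0,0,0,0],[0,0,0,0],[0,0,0,0],[0,0,0,0],[0,0,0,0]]]' 65;  python3 -m jog '[[[0,0,5,0],[0,0,20,0],[0,0,30,0],[0,0,35,0],[0,0,20,0],[0,0,0,0],[0,0,0,0],[0,0,0,0]]]'
python3 - <<'E'
from h import *
im,c=snap('side','pics/s6.png');w,_=snap('wrist','pics/w6.png');sc,cs=snap('scene','pics/s7.png')
A=[np.load('pics/%s.npy'%n)[170:184,338:370].astype(float) for n in('side','side2','s6')]
print(abs(A[2]-A[0]).mean(),abs(A[2]-A[1]).mean())
for z in(.1457,.0477+.0393): print(proj(c,[.5641,-.2126,z]),proj(cs,[.5641,-.2126,z]))
o=[cv2.resize(im[115:205,295:415],(400,300),interpolation=cv2.INTER_CUBIC),cv2.resize(w,(400,300)),cv2.resize(sc[100:300,200:467],(400,300))]
cv2.imwrite('pics/c6.png',np.vstack([np.hstack(o[:2]),np.hstack([o[2],o[2]*0])])[:,:,::-1])
E
```

```text
t: 31.55
tcp_pos: [0.5641, -0.2128, 0.2657]
tool_rot: [0.797, -0.604, 0.0, -0.0]
force: [0.2, -1.0, 5.1]
finger_gap: 0.316
t: 32.55
tcp_pos: [0.5641, -0.2128, 0.2657]
tool_rot: [0.797, -0.604, 0.0, 0.0]
force: [-0.6, 0.2, -0.9]
finger_gap: 0.655
t: 33.55
tcp_pos: [0.5638, -0.2126, 0.3744]
tool_rot: [0.797, -0.604, -0.001, 0.0]
force: [0.8, 0.6, -0.1]
finger_gap: 0.653
1.0044642857142858 19.78720238095238
(np.float64(353.63291745966745), np.float64(143.30364471734885)) (np.float64(284.40719186155405), np.float64(147.06200788923644))
(np.float64(352.58146309095343), np.float64(162.57429424134423)) (np.float64(285.70987383302617), np.float64(158.95949441718835))
```

View pics/c6.png

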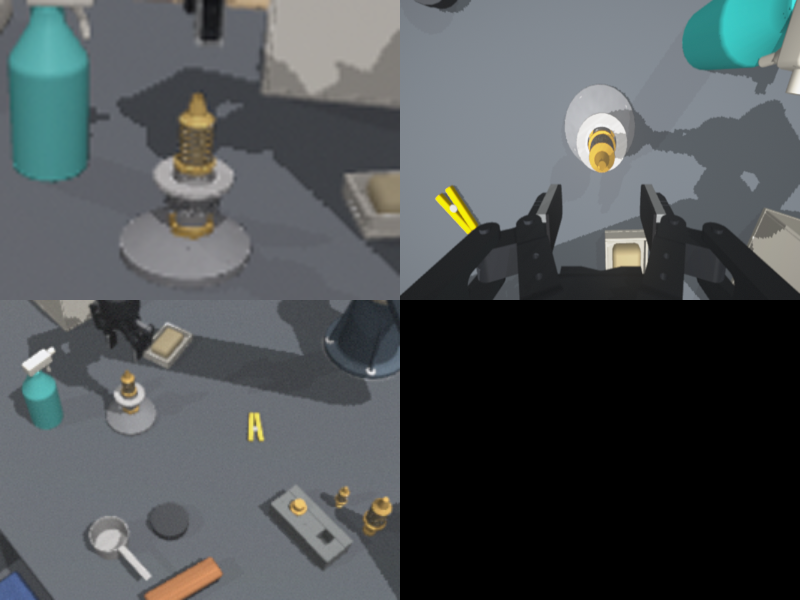

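The plug stands upright and released in the coupler. Its tip in the side view is at about (354,143), against a predicted (353.6,143.3) for locked rest. The sleeve is forward, the gripper is clear, and the other objects are in place.

```bash
python3 -c "
from station import manip
print(manip.sign_off(), manip.sense()['t'])"
```

```text
the job is handed in; nothing more can be done
the job is handed in; nothing more can be done
```

The plug is locked in the coupler and released, and I handed the job in at about 34 s of the 67 s allowed. The hand-in reports no verdict.

- **Sleeve:** I pressed the flange down with both fingertips to its hard stop (about 30 N), let go, and saw in two cameras that it stayed back.
- **Insertion:** I took the tall plug from the rack and lowered it into the bore on the first try. The collar was felt at the expected depth, and the highest force I read while pushing home was about 12 N, including the plug's weight. The reading is noisy and I only took it at the end of each move.
- **Sleeve lock:** I saw in the side view that the sleeve had sprung forward, then opened the gripper and retreated 0.11 m.

**Last checks:** The side view matches the picture with the sleeve forward (mean pixel difference 1.0, against 19.8 for sleeve back). The plug is upright, with its tip within a pixel of where a locked plug should be. The blank and the other things look unmoved by eye; I did not measure them. No check failed or disagreed. The only mismatch was 1 to 3 mm between the cameras when locating things, which was settled with the wrist camera.

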